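# Reset the laser marker's door interlock

### The job

The laser marker's door interlock has tripped. With the fingertips, push the console's sliding dust cover aside to uncover the well completely, reach in and press the sunken reset key all the way down, hold it down for a full second and let it spring back, then push the cover fully shut again. Do not press the other keys or the stop button, and leave the tumbler, ring stand and calipers standing or lying where they are: nothing is picked up.

Things in the scene. Friction and masses are not known exactly. Their poses are not given: they have to be found in the camera images.
- console: Fixed low white control box, 170 (x) x 240 (y) x 55 mm high, top face level; origin at the centre of its underside, z up. A thin black panel with a small screen (look only) lies along its -x edge. The rectangular well sinks 35 mm into the top: 60 mm along console x, 38 mm along console y, centred at console (15, -50) mm. Two dark guide strips, 5 mm wide and 6 mm high, run along y at console x = -26.5 and 56.5 mm from y = -85 to 47 mm, on either side of the cover.
- well_mouth (a point): Centre of the well's mouth, level with the console's top (55 mm above the bench); axes as the console's. The well is covered by the dust cover at the start.
- reset_key (a joint): Sunken grey round reset key, 22 mm across, in the middle of the well. Value in m: 0 up (its top 22 mm below the well's mouth), 0.006 fully down (28 mm below). Spring return: about 2 N to start, 5 N at the bottom. It stands 13 mm out of the well's floor.
- reset_top (a point): Centre of the reset key's top face; moves with the key.
- dust_cover (a joint): Flat aluminium sliding cover over the well, 76 (console x) x 56 (console y) x 4 mm, its top 4.5 mm above the console's top. Value in m: 0 fully shut (centred over the well), 0.062 fully open; it slides along console +y to open, against about 1.5 N of friction and stays where it is left. At the start it is shut to within 8 mm. It cannot come off.
- rib_top (a point): Middle of the top edge of the dark upright rib on the cover's centre: rib 50 mm along console x, 6 mm thick along console y, 16 mm high above the plate, its top 20.5 mm above the console's top (75.5 mm above the bench). Axes as the console's.
- far_key (a joint): Black round key 20 mm across standing 6 mm proud of the console's top, at console (45, 92) mm; value in m, 0 up, 0.004 pressed. Not to be pressed.
- near_key (a joint): The same, at console (0, 92) mm. Not to be pressed.
- stop_box: Fixed grey box, 85 x 85 x 50 mm, with a mushroom-shaped stop button 40 mm across on top, 81 mm high in all; origin at the centre of its underside.
- palm (a joint): The stop button on the stop box: value in m, 0 up, 0.006 pressed. Not to be pressed.
- tumbler: Loose open steel tumbler, 72 mm across, 110 mm high, standing beyond the stop box; origin at the centre of its underside.
- ring_stand: Loose dark steel block, 50 x 70 x 16 mm, with two upright pegs carrying ring blanks, 46 mm high in all, beyond the console; origin at the centre of its underside.
- calipers: Loose calipers lying flat along console y before the console (-x side), 150 mm long, about 50 mm wide at the jaws, 10 mm high; origin at the centre of its underside.

How it is judged:
By the outcome, as a careful person would: the job done as asked, in the order asked, and still so for the second after the job is handed in, with the robot touching nothing.
It also fails if it takes over 56 s, if anything falls off the work surface, if the arm or the gripper's body presses on something with over 40 N, if the wrist force passes 120 N, or if a joint passes its speed limit or range.

### The arm

A 6-joint arm with a two-finger parallel gripper is mounted at the origin on the work surface. World frame = base frame: x ahead of the robot, y to its left, z up, the work surface at z = 0. Lengths are in m, angles in degrees, forces in N, time in s.
With the tool pointing down it reaches from about 0.3 to 0.85 m from the base axis. Payload 5.4 kg.
Tool frame: the origin (TCP) lies on the centre line of the jaws, within the pads' length; the fingertips stand tip_extent ahead of it and the grasp point (between the pads) lies 6 mm ahead of it (tip_extent is the distance from the TCP to the fingertips, in m); z points along the fingers, y is the direction in which the jaws open and shut (so a half turn about z gives the same grasp; the last joint's range is limited). The gripper opens to 85 mm and grips with 20 to 120 N. Pads are 22 mm wide; open, the fingers measure 114 mm over their backs; the gripper's body (76 mm by 85 mm) begins 54 mm behind the grasp point. The pads swing forward as they close: fully open they stand 13 mm farther back than shut.
Start: joints at [-88.642, 9.076, 91.501, -0, 79.423, -12.038], TCP at [0.133, -0.559, 0.222] pointing down, gripper open.
Joint ranges: [-166.64, 166.64], [-54.1, 131.32], [10.49, 154.53], [-73.88, 253.88], [9.74, 151.15], [-171.62, 171.62]. Speed limits (degrees/s): [147.25, 147.25, 180, 180, 180, 180].

### API

Orientations are given as [roll, pitch, yaw] about the fixed x, y, z axes, in that order (R = Rz(yaw) Ry(pitch) Rx(roll)).
In Python, from plant import observe, capture, job_done, tip_extent gives the robot as it stands.
- The arm moves only by the tool step_arm, never from a script. Its arguments are lists of equal length, an entry for each row: "claw": the closure, from 0 (fully open) to 1 (shut); "travel": the shift along the tool's x, y, z scaled (see below), a list of three; "roll": the turn about the tool's z scaled (see below). A call has 1 to 10 rows; each row is the pose to reach, as a shift and turn from the pose commanded when the call began, along the tool's axes at that moment; what a row does not reach only later rows make up. The controller multiplies each number of a shift by 0.3 m and each number of a turn by 90 degrees. A row lasts 1/8 s, in which the tool goes at most 62.5 mm and 10.7 degrees, less where a joint would pass 70% of its speed; a pose out of reach is approached as far as the arm can. A call with a number of a shift or a turn outside -1 to 1 is refused whole. A call with a gripper value outside its range is refused whole. The fingers move at their own pace and stop on an object; "squeeze" is the grip in N (left out, the last holds). Time passes only in rows, so rows that repeat a pose let the fingers close. It gives the time, the measured TCP pose, the force and the opening at its end, in the units of the state.
- observe(): the state, without advancing time (a new reading comes with each control period).
- capture(name): name is "side" or "top" or "wrist"; returns a dict with "img" (480x640x3 uint8, red, green, blue), "K" (3x3 intrinsics, pixels), "pose" (4x4, takes a point from camera to world coordinates); the wrist camera has in their place "tool_from_camera" (4x4, takes a point from camera to tool coordinates, whose origin is the TCP and whose axes are the flange's). Camera axes: x right, y up, looking along -z (the intrinsics and any distortion apply to the point x, -y, -z); pixel columns grow to the right and rows downward; lengths in m; the calibration is good to about 2 mm. A picture is of the moment at which its call begins: read the wrist's pose just before it. There is no depth.
- job_done(): hands the job in, once; it reports no verdict.
The state is a dict: "time_s": time; "joint_positions": joint angles; "qd": joint speeds; "tau": joint torques, N m; "tool_pos": TCP position; "tool_rot": TCP orientation; "force": force on the tool from outside, world axes, zero at the start; "ft_torque": the same for the moment, N m; "finger_gap": opening from 0.0 (shut) to 1.0 (fully open).
Only numpy, scipy, OpenCV 4.12 (cv2) and the standard library are available. Lean on these libraries where they do the work, as an engineer would, in place of code of your own. Each camera call takes 0.05 s, during which the arm holds its last target. There are 200 camera calls.

## Working session

There is one attempt and no reset: what is moved stays moved. The work goes in short steps, Python scripts to look and compute and a tool call to move; the robot and the scene stay as the last step left them, time stands still between calls to the robot, and variables do not carry over. Pictures are saved under pics/ and viewed, about 8 in all and at most 12, crops included, and the job is handed in when it is done.

Besides the shell and the picture viewer there is one more tool, called after ">>>" by a JSON object that holds its "name" and its "arguments", one argument or row to a line. step_arm: Moves the arm, as the interface text tells. Its arguments: {"type":"object","properties":{"claw":{"type":"array"},"travel":{"type":"array"},"roll":{"type":"array"},"squeeze":{"type":"number"}},"required":["claw","travel","roll"]}

```bash
ls; mkdir -p pics
python3 - <<'E'
from plant import observe, capture, tip_extent
import cv2, numpy as np
s=observe(); print(s, tip_extent)
for n in("top","side"):
    c=capture(n); cv2.imwrite(f"pics/{n}0.png",c["img"][:,:,::-1]); print(n,c["K"],c["pose"],[k for k in c])
c=capture("wrist");print(c["K"],c["tool_from_camera"], {k:v for k,v in c.items() if k not in("img","K")})
E
```

```text
pics
{'time_s': 0.0, 'joint_positions': array([-8.86419546e+01,  9.11441898e+00,  9.15738398e+01, -1.80078247e-03,
        7.94245364e+01, -1.20377442e+01]), 'qd': array([-0.02876025,  0.04062924, -0.09502508,  0.00256509,  0.05907166,
        0.02480623]), 'tau': array([ 7.42958910e-04, -3.95997155e+01, -3.31431484e+01, -1.82663866e-04,
        8.50233453e-03,  1.00304567e-05]), 'tool_pos': array([ 0.13316913, -0.55870748,  0.22098503]), 'tool_rot': array([-1.79889316e+02, -2.17934661e-02,  1.33961008e+01]), 'force': array([-0.12037875, -0.88229555,  0.68700096]), 'ft_torque': array([ 0.02819565, -0.00602519, -0.02900441]), 'finger_gap': 0.9990891225980812} 0.025
top [[600.80668566   0.         320.47485938]
 [  0.         600.80668566 226.70532057]
 [  0.           0.           1.        ]] [[ 0.01450786  0.9899697  -0.14053298  0.39562494]
 [-0.99988868  0.01485384  0.00141327  0.0199055 ]
 [ 0.00348655  0.14049683  0.99007499  1.13614522]
 [ 0.          0.          0.          1.        ]] ['img', 'K', 'pose']
side [[452.57976389   0.         319.72279172]
 [  0.         452.5797
[... 346 characters left out ...]
33.11428175 239.76958237]
 [  0.           0.           1.        ]] [[ 3.31004727e-04  9.51833763e-01  3.06614381e-01  7.88637264e-02]
 [ 9.99999435e-01 -6.24709576e-04  8.59761131e-04 -8.07039106e-04]
 [ 1.00989461e-03  3.06613923e-01 -9.51833432e-01 -1.52083322e-01]
 [ 0.00000000e+00  0.00000000e+00  0.00000000e+00  1.00000000e+00]] {'tool_from_camera': array([[ 3.31004727e-04,  9.51833763e-01,  3.06614381e-01,
         7.88637264e-02],
       [ 9.99999435e-01, -6.24709576e-04,  8.59761131e-04,
        -8.07039106e-04],
       [ 1.00989461e-03,  3.06613923e-01, -9.51833432e-01,
        -1.52083322e-01],
       [ 0.00000000e+00,  0.00000000e+00,  0.00000000e+00,
         1.00000000e+00]])}
```

View pics/top0.png

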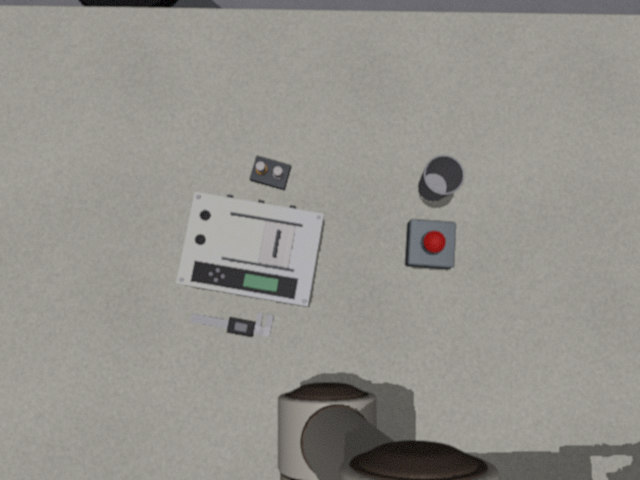

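View pics/side0.png

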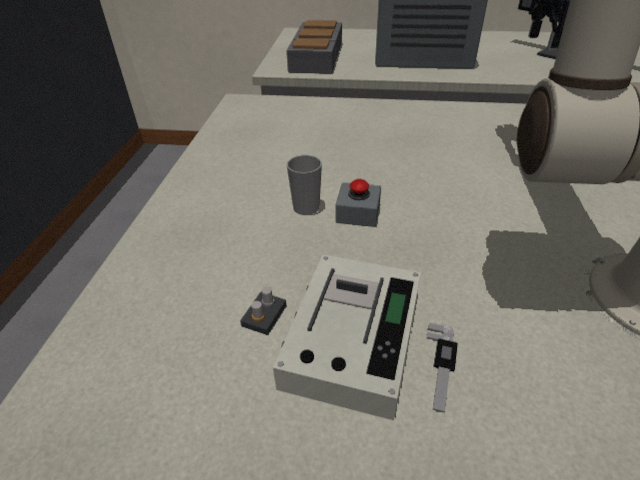

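The top view shows the console, with top corners near (195,193), (323,212), (310,305) and (179,285). The keys are at (205,215) and (200,239), and the rib is near (277,244). The stop box is at (432,243), well off to world -y. The side view agrees, with the cover roughly shut.

```bash
cat > h.py <<'E'
import numpy as np
from scipy.spatial.transform import Rotation as R
from scipy.optimize import least_squares
def ray(px,z,K,P):
    d=P[:3,:3]@np.array([(px[0]-K[0,2])/K[0,0],-(px[1]-K[1,2])/K[1,1],-1]); o=P[:3,3]
    return o+d*(z-o[2])/d[2]
def toolpose(s):
    T=np.eye(4);T[:3,:3]=R.from_euler('xyz',s['tool_rot'],degrees=True).as_matrix();T[:3,3]=s['tool_pos'];return T
def fit(con,w):  # 2D rigid fit -> x,y,yaw(deg), residuals mm
    con=np.array(con,float);w=np.array(w)[:,:2]
    f=lambda p:((con@np.array([[np.cos(p[2]),np.sin(p[2])],[-np.sin(p[2]),np.cos(p[2])]])+p[:2])-w).ravel()
    r=least_squares(f,[*w.mean(0),0]);return r.x[0],r.x[1],np.degrees(r.x[2]),(r.fun*1e3).round(1)
def c2w(c,p):
    a=np.radians(p[2]);return np.array([p[0]+np.cos(a)*c[0]-np.sin(a)*c[1],p[1]+np.sin(a)*c[0]+np.cos(a)*c[1]])
def w2c(w,p):
    a=np.radians(p[2]);d=np.array(w[:2])-p[:2];return np.array([np.cos(a)*d[0]+np.sin(a)*d[1],-np.sin(a)*d[0]+np.cos(a)*d[1]])
E
python3 - <<'E'
from h import *; from plant import *
c=capture("top");K,P=c["K"],c["pose"]
pts=[((195,193),.055,(.085,.12)),((323,212),.055,(.085,-.12)),((310,305),.055,(-.085,-.12)),((179,285),.055,(-.085,.12)),((205,215),.061,(.045,.092)),((200,239),.061,(0,.092))]
w=[ray(a,z,K,P) for a,z,_ in pts]
f=fit([q for *_,q in pts],w);print(f)
r=ray((277,244),.0755,K,P);print("rib",r,w2c(r,f[:3]))
print("well",c2w((.015,-.05),f), "stop",ray((433,242),.081,K,P))
c=capture("side");K,P=c["K"],c["pose"]
pts=[((326,258),.055,(.085,-.12)),((420,272),.055,(-.085,-.12)),((394,405),.055,(-.085,.12)),((280,374),.055,(.085,.12)),((307,356),.061,(.045,.092)),((339,364),.061,(0,.092))]
f=fit([q for *_,q in pts],[ray(a,z,K,P) for a,z,_ in pts]);print(f)
r=ray((352,281),.0755,K,P);print("rib",r,w2c(r,f[:3]))
s=observe();T=toolpose(s);print(T)
E
```

```text
(np.float64(0.5086123915633421), np.float64(0.14246850097619856), np.float64(-7.675709231961774), array([ 0.9,  1.1,  0.6, -2. ,  0.6, -0.1,  0.6,  2.5, -1. , -0.2, -1.7,
       -1.3]))
rib [0.51400817 0.09511693 0.0755    ] [ 0.011672  -0.0462066]
well [0.51679969 0.09091301] stop [ 0.52106158 -0.18098747  0.081     ]
(np.float64(0.5061392341010004), np.float64(0.148356027241238), np.float64(-8.872711014204583), array([ 5.1, -3.6, -3.3,  5.5, -6.7, -4.7,  8.9, -3.7, -2.3,  3.5, -1.7,
        2.8]))
rib [0.51633606 0.09140339 0.0755    ] [ 0.01885917 -0.05469835]
[[ 9.72776642e-01  2.31744692e-01 -3.96004904e-05  1.33198445e-01]
 [ 2.31744624e-01 -9.72776190e-01  9.55860303e-04 -5.59041283e-01]
 [ 1.82993138e-04 -9.39015777e-04 -9.99999542e-01  2.21520568e-01]
 [ 0.00000000e+00  0.00000000e+00  0.00000000e+00  1.00000000e+00]]
```

>>> {"name": "step_arm", "arguments": {
  "claw": [1,1,1,1,1,1,1,1],
  "travel": [
    [0.12,-0.12,0],
    [0.24,-0.24,0],
    [0.36,-0.36,0],
    [0.48,-0.48,0],
    [0.6,-0.6,0],
    [0.72,-0.72,0],
    [0.86,-0.86,0],
    [0.86,-0.86,0]
  ],
  "roll": [0,0,0,0,0,0,0,0],
  "squeeze": 30
}}

```text
time_s: 1.25
tool_pos: [0.3258, -0.2457, 0.2219]
tool_rot: [-180.0, -0.0, 13.8]
force: [0.0, -0.2, 0.7]
finger_gap: 0.002
```

>>> {"name": "step_arm", "arguments": {
  "claw": [1,1,1,1,1,1,1,1,1,1],
  "travel": [
    [0.1,-0.1,0],
    [0.22,-0.22,0],
    [0.34,-0.34,0],
    [0.46,-0.46,0],
    [0.58,-0.58,0],
    [0.7,-0.7,0],
    [0.8,-0.8,0],
    [0.86,-0.87,0],
    [0.86,-0.87,0],
    [0.86,-0.87,0]
  ],
  "roll": [-0.1,-0.2,-0.3,-0.4,-0.5,-0.6,-0.7,-0.77,-0.77,-0.77]
}}

```text
time_s: 2.5
tool_pos: [0.5148, 0.0638, 0.2218]
tool_rot: [-180.0, 0.0, 82.6]
force: [-0.5, 0.6, 0.3]
finger_gap: 0.001
```

Run:
```python
from h import *; from plant import *
import cv2
s=observe();print(s['time_s'],s['tool_pos'],s['tool_rot'],s['force'],s['finger_gap'])
T=toolpose(s);c=capture("wrist");cv2.imwrite("pics/w1.png",c["img"][:,:,::-1]);np.save("w1.npy",T@c["tool_from_camera"])
```

```text
2.5 [0.51479364 0.06381414 0.22177173] [-1.79971424e+02  3.83146445e-02  8.25668284e+01] [-0.5137327   0.57502271  0.3327457 ] 0.0009160650811797979
```

View pics/w1.png

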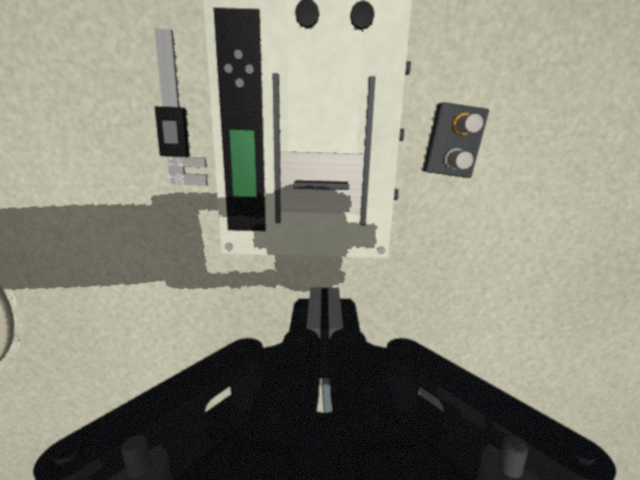

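The wrist view shows the console's near corners at (222,254) and (388,257), the strips, the keys at (307,12) and (362,14), and the rib top at (321,185). Fingers are shut and clear.

Run:
```python
from h import *; from plant import *
P=np.load("w1.npy");K=capture("wrist")["K"]
pts=[((222,255),.055,(-.085,-.12)),((388,258),.055,(.085,-.12)),((307,12),.061,(0,.092)),((362,14),.061,(.045,.092)),((276,73),.061,(-.0265,.047)),((278,222),.061,(-.0265,-.085)),((372,77),.061,(.0565,.047)),((364,225),.061,(.0565,-.085))]
f=fit([q for *_,q in pts],[ray(a,z,K,P) for a,z,_ in pts]);print(f)
for u in((294,185),(321,185),(349,185)):
    r=ray(u,.0755,K,P);print("rib",r,w2c(r,f[:3])*1e3)
s=observe();T=toolpose(s);print("tcp in console",w2c(T[:3,3],f)*1e3,s['tool_rot'])
```

```text
(np.float64(0.508721256071887), np.float64(0.1451709124111788), np.float64(-8.800364505800621), array([ 0.3,  1.4,  0.6,  0.4, -0.2, -0.5,  0.3, -0.2, -0.7, -0.1, -0.2,
       -1.4,  0.7,  0.8, -0.6, -0.4]))
rib [0.49235835 0.10197072 0.0755    ] [ -9.56098479 -45.19501446]
rib [0.51628277 0.09886304 0.0755    ] [ 14.55723565 -44.60586125]
rib [0.54108704 0.09564107 0.0755    ] [ 39.56243324 -43.9950412 ]
tcp in console [ 18.36760027 -79.49614095] [-1.79990526e+02  2.18063937e-02  8.25567547e+01]
```

>>> {"name": "step_arm", "arguments": {
  "claw": [1,1,1,1,1,1,1],
  "travel": [
    [0,-0.011,0.12],
    [0,-0.011,0.24],
    [0,-0.011,0.34],
    [0,-0.011,0.39],
    [0,-0.011,0.42],
    [0,-0.011,0.44],
    [0,-0.011,0.44]
  ],
  "roll": [0.015,0.015,0.015,0.015,0.015,0.015,0.015]
}}

```text
time_s: 3.48
tool_pos: [0.512, 0.0654, 0.0904]
tool_rot: [180.0, -0.0, 81.3]
force: [-0.3, -0.3, 0.0]
finger_gap: -0.0
```

Run:
```python
from h import *; from plant import *
import cv2
s=observe();print(s['time_s'],s['tool_pos'],s['tool_rot'],s['force'])
T=toolpose(s);print(w2c(T[:3,3],(.50872,.14517,-8.8))*1e3)
c=capture("wrist");cv2.imwrite("pics/w2.png",c["img"][:,:,::-1])
```

```text
3.475 [0.5119815  0.0654224  0.09038049] [ 1.79961804e+02 -9.25311984e-04  8.13433389e+01] [-0.30318468 -0.27636936  0.01738029]
[ 15.42335627 -78.30987449]
```

View pics/w2.png

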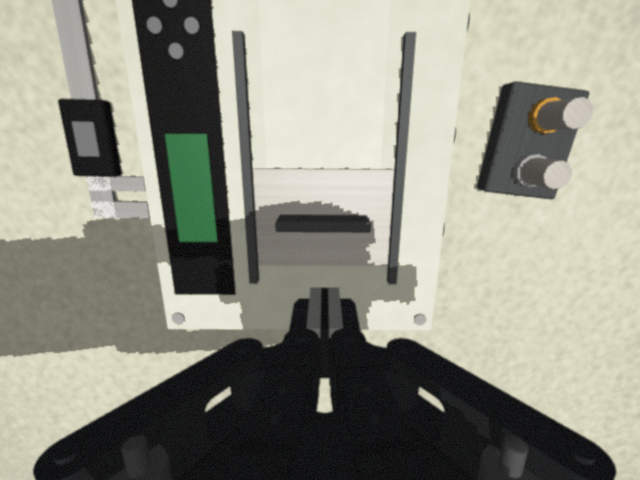

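The fingers stand centred before the rib at (323,222), with no contact force. I'll push in +x tool steps.

>>> {"name": "step_arm", "arguments": {
  "claw": [1,1,1,1,1,1,1,1,1,1],
  "travel": [
    [0.03,0,0],
    [0.055,0,0],
    [0.08,0,0],
    [0.105,0,0],
    [0.13,0,0],
    [0.155,0,0],
    [0.18,0,0],
    [0.205,0,0],
    [0.23,0,0],
    [0.24,0,0]
  ],
  "roll": [0,0,0,0,0,0,0,0,0,0]
}}

```text
time_s: 4.78
tool_pos: [0.5225, 0.1372, 0.09]
tool_rot: [-180.0, 0.0, 81.4]
force: [-0.3, -0.1, 1.0]
finger_gap: -0.0
```

>>> {"name": "step_arm", "arguments": {
  "claw": [1,1,1,1],
  "travel": [
    [0.007,0,0],
    [0.013,0,0],
    [0.018,0,0],
    [0.018,0,0]
  ],
  "roll": [0,0,0,0]
}}

```text
time_s: 5.28
tool_pos: [0.5233, 0.142, 0.09]
tool_rot: [180.0, -0.0, 81.3]
force: [-0.1, 0.2, -0.0]
finger_gap: -0.001
```

Run:
```python
from h import *; from plant import *
import cv2
s=observe();print(s['force'])
T=toolpose(s);print(w2c(T[:3,3],(.50872,.14517,-8.8))*1e3)
c=capture("wrist");cv2.imwrite("pics/w3.png",c["img"][:,:,::-1]);np.save("w3.npy",T@c["tool_from_camera"])
```

```text
[-0.08694566  0.19098614 -0.01482639]
[14.90619329 -0.88711484]
```

View pics/w3.png

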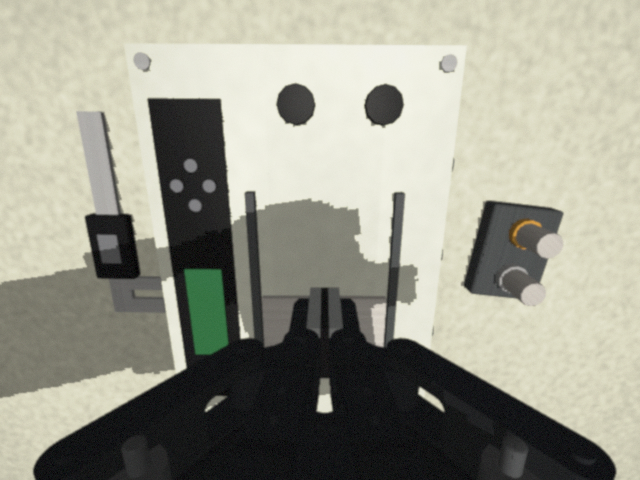

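Run:
```python
from h import *; from plant import *
import cv2
c=capture("wrist");P=np.load("w3.npy");K=c["K"];f=(.50872,.14517,-8.8)
for u in((290,297),(355,297)): print(w2c(ray(u,.0595,K,P),f)*1e3)
Q=np.linalg.inv(P)
for y in(-2,5,12):
    w=np.append(c2w((.015,y/1e3),f),.0755);q=Q[:3,:3]@w+Q[:3,3];print(y,K[0,0]*q[0]/-q[2]+K[0,2],-K[1,1]*q[1]/-q[2]+K[1,2])
for z in (.0,.012,.025):
    q=np.linalg.inv(c["tool_from_camera"])@np.array([.011,0,z,1]);print(z,-K[1,1]*q[1]/-q[2]+K[1,2])
im=cv2.imread("pics/w3.png")[260:400,220:430];cv2.imwrite("pics/w3c.png",cv2.convertScaleAbs(cv2.resize(im,None,fx=3.5,fy=3.5,interpolation=2),alpha=2.2))
```

```text
[ -5.90130739 -16.81112653]
[ 33.69910925 -16.67803916]
-2 324.36220784340435 286.52373271624253
5 324.4007325904773 274.81252573346575
12 324.44017753283606 262.8215869346999
0.0 277.19460842355636
0.012 267.88913542174345
0.025 259.07475545057775
```

View pics/w3c.png

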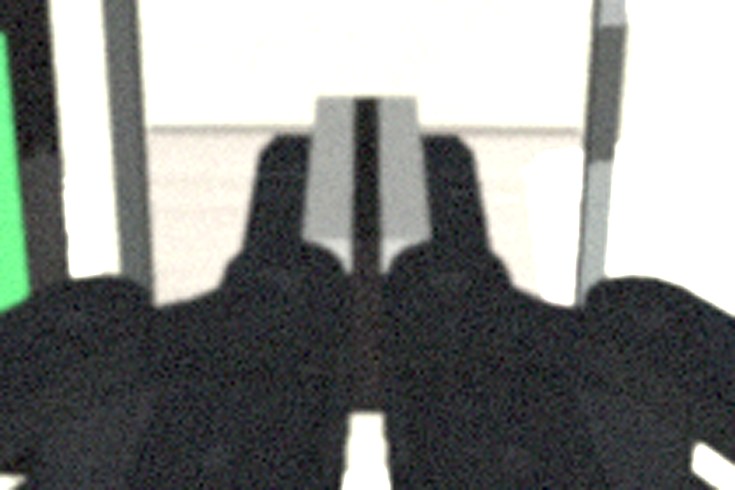

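The cover has not moved: its leading edge is at console y = -16.7. The fingers passed over the rib, so the tips are higher than I assumed. Next I'll check the tip height and camera scale.

Run:
```python
from h import *; import plant; from plant import *
import cv2
print(tip_extent, plant.tip_extent)
c=capture("wrist");P=np.load("w3.npy");K=c["K"]
pts=[((296,104),.061,(0,.092)),((384,104),.061,(.045,.092)),((130,45),.055,(-.085,.12)),((465,46),.055,(.085,.12))]
for dz in(-.012,-.006,0,.006,.012):
    f=fit([q for *_,q in pts],[ray(a,z+dz,K,P) for a,z,_ in pts]);print(dz,f)
s=observe();T=toolpose(s)
c=capture("side");K,P=c["K"],c["pose"];Q=np.linalg.inv(P);print(T[:3,3])
for z in(0,.0125,.025):
  for x in (-.011,.011):
    w=T@[x,0,z,1];q=Q@w;print(z,x,(K[0,0]*q[0]/-q[2]+K[0,2]-240)*5,(-K[1,1]*q[1]/-q[2]+K[1,2]-220)*5)
im=c["img"][220:340,240:400,::-1];cv2.imwrite("pics/s3c.png",cv2.convertScaleAbs(cv2.resize(im,None,fx=5,fy=5,interpolation=2),alpha=1.5))
```

```text
0.025 0.025
-0.012 (np.float64(0.5094099470830076), np.float64(0.14696005695948705), np.float64(-8.854709335515597), array([ 1.2,  0.5, -1.2,  0.7,  3.6, -1. , -3.5, -0.1]))
-0.006 (np.float64(0.5093580010289116), np.float64(0.14606349729563528), np.float64(-8.85654635265054), array([ 0.7,  0.1, -0.2,  0.1,  0.7, -0.1, -1.2, -0. ]))
0 (np.float64(0.5093059150190204), np.float64(0.14516697503312034), np.float64(-8.858461236917405), array([ 0.2, -0.3,  0.8, -0.5, -2.2,  0.7,  1.2,  0. ]))
0.006 (np.float64(0.5092535883500955), np.float64(0.14427051700686314), np.float64(-8.860510005920005), array([-0.2, -0.6,  1.8, -1.1, -5.1,  1.6,  3.6,  0.1]))
0.012 (np.float64(0.509201068228292), np.float64(0.14337411066791614), np.float64(-8.862666404764088), array([-0.7, -1. ,  2.8, -1.7, -8.1,  2.5,  5.9,  0.2]))
[0.52328268 0.14194063 0.08998932]
0 -0.011 532.9147470372768 363.4414870633938
0 0.011 514.918963752692 416.9368725876916
0.0125 -0.011 532.1611257944301 392.1283696229807
0.0125 0.011 514.3680351531668 445.65472394694666
0.025 -0.011 531.4253468574867 420.1360779436456
0.025 0.011 513.830458683068 473.6765786407389
```

View pics/s3c.png

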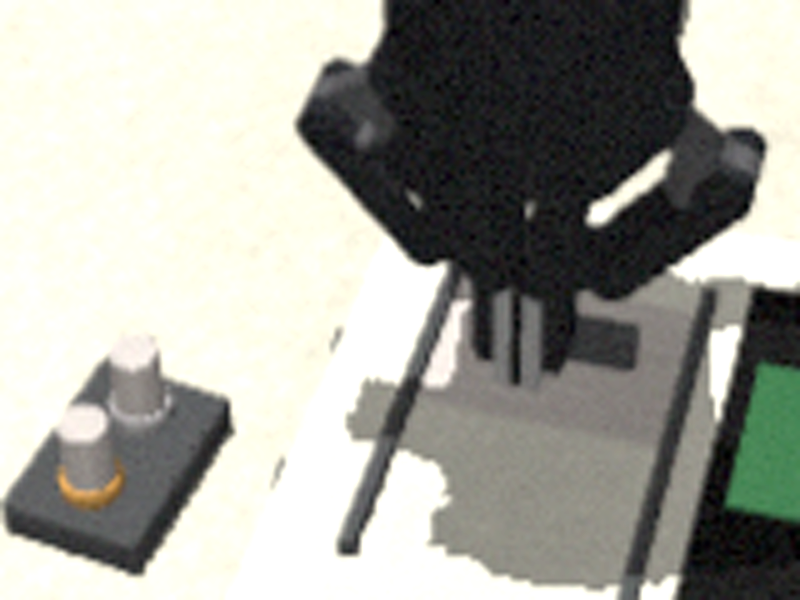

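The side view puts the fingertip at (516,385) in the crop. Together with the wrist view, that makes the real tips about 14 mm behind the reported TCP, so 39 mm shorter than tip_extent says. They passed well above the rib without touching it. I'll go back and come in lower, aiming for a tip height of about 0.068.

>>> {"name": "step_arm", "arguments": {
  "claw": [1,1,1,1,1,1,1,1,1],
  "travel": [
    [-0.1,0,0],
    [-0.2,0,0],
    [-0.25,0,0],
    [-0.25,0,0],
    [-0.25,0,0.04],
    [-0.25,0,0.08],
    [-0.25,0,0.105],
    [-0.25,0,0.12],
    [-0.25,0,0.12]
  ],
  "roll": [0,0,0,0,0,0,0,0,0]
}}

```text
time_s: 6.6
tool_pos: [0.5118, 0.068, 0.0536]
tool_rot: [-180.0, 0.0, 81.4]
force: [-0.2, 0.4, 1.0]
finger_gap: -0.0
```

Run:
```python
from h import *; from plant import *
import cv2
s=observe();T=toolpose(s);print(T[:3,3],s['force'],w2c(T[:3,3],(.5090,.14517,-8.83))*1e3)
c=capture("side");K,P=c["K"],c["pose"];Q=np.linalg.inv(P)
for z in(-.0265,-.014,0):
  for x in (-.011,.011):
    w=T@[x,0,z,1];q=Q@w;print(z,x,(K[0,0]*q[0]/-q[2]+K[0,2]-270)*6,(-K[1,1]*q[1]/-q[2]+K[1,2]-200)*6)
im=c["img"][200:300,270:400,::-1];cv2.imwrite("pics/s4c.png",cv2.convertScaleAbs(cv2.resize(im,None,fx=6,fy=6,interpolation=2),alpha=1.5))
```

```text
[0.51175491 0.06800346 0.05358231] [-0.2165238   0.40338729  0.96739686] [ 14.56757041 -75.82908385]
-0.0265 -0.011 525.4928571919705 386.0794736950978
-0.0265 0.011 507.20500583998137 441.07900538834144
-0.014 -0.011 523.9697981479572 419.56796517114253
-0.014 0.011 505.8540461800943 474.6846115054176
0 -0.011 522.3032594475158 456.2112373303005
0 0.011 504.3765750726641 511.43723525869564
```

View pics/s4c.png

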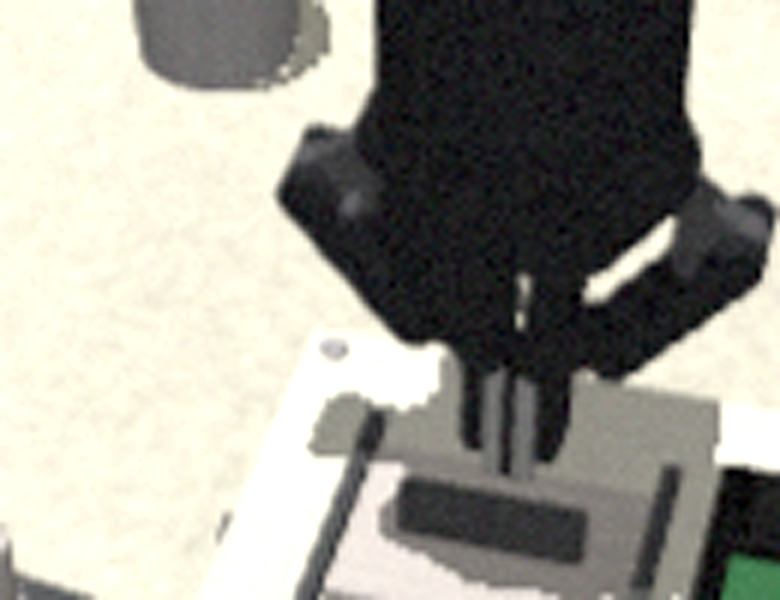

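The tip is at (508,475), matching the -14 mm prediction, so its height is about 0.0675 and it is in front of the rib. Pushing now.

>>> {"name": "step_arm", "arguments": {
  "claw": [1,1,1,1,1,1,1,1,1,1],
  "travel": [
    [0.03,0,0],
    [0.055,0,0],
    [0.08,0,0],
    [0.105,0,0],
    [0.13,0,0],
    [0.155,0,0],
    [0.18,0,0],
    [0.205,0,0],
    [0.225,0,0],
    [0.235,0,0]
  ],
  "roll": [0,0,0,0,0,0,0,0,0,0]
}}

```text
time_s: 7.9
tool_pos: [0.5226, 0.138, 0.0539]
tool_rot: [-180.0, -0.0, 81.4]
force: [0.2, -0.9, 0.2]
finger_gap: -0.003
```

>>> {"name": "step_arm", "arguments": {
  "claw": [1,1,1],
  "travel": [
    [0.006,0,0],
    [0.01,0,0],
    [0.01,0,0]
  ],
  "roll": [0,0,0]
}}

```text
time_s: 8.28
tool_pos: [0.5229, 0.1402, 0.0539]
tool_rot: [-180.0, 0.0, 81.3]
force: [0.5, -3.1, 0.4]
finger_gap: -0.006
```

>>> {"name": "step_arm", "arguments": {
  "claw": [1,1,1],
  "travel": [
    [0.005,0,0],
    [0.008,0,0],
    [0.008,0,0]
  ],
  "roll": [0,0,0]
}}

```text
time_s: 8.65
tool_pos: [0.5229, 0.1404, 0.054]
tool_rot: [-179.9, 0.3, 81.4]
force: [-2.6, -11.9, 3.4]
finger_gap: 0.0
```

The force rose to 12 N with the position stalled, so the cover is at its open end stop. I'll back off and lift to look at the well.

>>> {"name": "step_arm", "arguments": {
  "claw": [1,1,1,1,1,1],
  "travel": [
    [-0.05,0,0],
    [-0.15,0,-0.05],
    [-0.25,0,-0.15],
    [-0.35,0,-0.2],
    [-0.35,0,-0.2],
    [-0.35,0,-0.2]
  ],
  "roll": [0,0,0,0,0,0]
}}

```text
time_s: 9.4
tool_pos: [0.5071, 0.0397, 0.1133]
tool_rot: [-179.9, -0.1, 81.3]
force: [-0.5, 0.3, 0.3]
finger_gap: -0.0
```

Run:
```python
from h import *; from plant import *
import cv2
s=observe();T=toolpose(s);print(s['time_s'],T[:3,3],s['force'],s['tool_rot'],w2c(T[:3,3],(.5090,.14517,-8.83))*1e3)
c=capture("wrist");cv2.imwrite("pics/w5.png",c["img"][:,:,::-1]);np.save("w5.npy",T@c["tool_from_camera"])
```

```text
9.4 [0.50707702 0.03972858 0.11329061] [-0.53588927  0.30212267  0.25993441] [-1.79932329e+02 -5.81758635e-02  8.13223061e+01] [  14.2854122  -104.48692932]
```

View pics/w5.png

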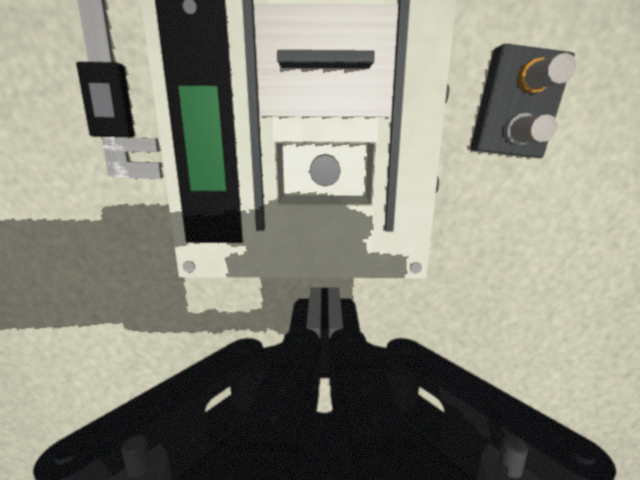

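The well is fully uncovered: its mouth spans (278–373, 142–204), the key is at (325,170) and the rib top at (326,57).

Run:
```python
from h import *; from plant import *
c=capture("wrist");P=np.load("w5.npy");K=c["K"];f=(.5090,.14517,-8.83)
s=observe();T=toolpose(s)
for n,u,z in(("key",(325,170),.033),("rib",(326,57),.0755),("m1",(276,142),.055),("m2",(374,142),.055),("m3",(278,205),.055),("m4",(372,205),.055)):
    r=ray(u,z,K,P);print(n,w2c(r,f)*1e3,"tool mm",(np.linalg.inv(T)@np.append(r,1))[:3]*1e3)
```

```text
key [ 14.50541277 -49.3089567 ] tool mm [54.79730643  0.8338329  80.01403974]
rib [14.78561757 11.70809209] tool mm [115.83932278   1.27085278  37.55123236]
m1 [-15.2879331  -30.42448229] tool mm [ 73.81212422 -28.92783762  58.08354717]
m2 [ 44.13669503 -30.24345344] tool mm [73.76028551 30.49693198 57.96835355]
m3 [-15.59747453 -69.24787158] tool mm [ 34.99025357 -29.38955928  58.06019331]
m4 [ 44.73442297 -69.03933423] tool mm [34.96236787 30.94257885 57.94325623]
```

>>> {"name": "step_arm", "arguments": {
  "claw": [1,1,1,1,1,1,1,1,1],
  "travel": [
    [0.1,0.003,0],
    [0.18,0.003,0],
    [0.18,0.003,0],
    [0.18,0.003,0.08],
    [0.18,0.003,0.16],
    [0.18,0.003,0.21],
    [0.18,0.003,0.24],
    [0.18,0.003,0.26],
    [0.18,0.003,0.26]
  ],
  "roll": [0,0,0,0,0,0,0,0,0]
}}

```text
time_s: 10.62
tool_pos: [0.5167, 0.0923, 0.036]
tool_rot: [-180.0, 0.0, 81.3]
force: [-0.0, 0.1, 0.4]
finger_gap: -0.003
```

>>> {"name": "step_arm", "arguments": {
  "claw": [1,1,1,1],
  "travel": [
    [0,0,0.02],
    [0,0,0.04],
    [0,0,0.05],
    [0,0,0.05]
  ],
  "roll": [0,0,0,0]
}}

```text
time_s: 11.12
tool_pos: [0.5168, 0.0924, 0.0211]
tool_rot: [180.0, -0.0, 81.3]
force: [-0.8, -0.3, 3.7]
finger_gap: 0.002
```

>>> {"name": "step_arm", "arguments": {
  "claw": [1,1,1],
  "travel": [
    [0,0,0.008],
    [0,0,0.014],
    [0,0,0.014]
  ],
  "roll": [0,0,0]
}}

```text
time_s: 11.5
tool_pos: [0.5169, 0.0924, 0.0177]
tool_rot: [180.0, 0.0, 81.4]
force: [-3.0, -0.2, 10.5]
finger_gap: -0.001
```

>>> {"name": "step_arm", "arguments": {
  "claw": [1,1,1],
  "travel": [
    [0,0,0.005],
    [0,0,0.008],
    [0,0,0.008]
  ],
  "roll": [0,0,0]
}}

```text
time_s: 11.88
tool_pos: [0.5171, 0.0923, 0.0174]
tool_rot: [-180.0, 0.0, 81.4]
force: [-12.7, -0.9, 28.7]
finger_gap: 0.006
```

>>> {"name": "step_arm", "arguments": {
  "claw": [1,1,1,1,1,1,1,1,1,1],
  "travel": [
    [0,0,-0.002],
    [0,0,-0.002],
    [0,0,-0.002],
    [0,0,-0.002],
    [0,0,-0.002],
    [0,0,-0.002],
    [0,0,-0.002],
    [0,0,-0.002],
    [0,0,-0.002],
    [0,0,-0.002]
  ],
  "roll": [0,0,0,0,0,0,0,0,0,0]
}}

```text
time_s: 13.12
tool_pos: [0.5171, 0.0923, 0.0175]
tool_rot: [-180.0, 0.0, 81.4]
force: [-9.2, -0.5, 24.3]
finger_gap: -0.004
```

Run:
```python
from h import *; from plant import *
import cv2
c=capture("wrist");a=c["img"][180:360,200:440,::-1]
c=capture("side");b=c["img"][210:310,270:400,::-1]
a=cv2.resize(a,(480,360),interpolation=2);b=cv2.resize(b,(300,231),interpolation=2)
b=cv2.resize(b,(468,360),interpolation=2)
o=cv2.resize(np.hstack([a,b]),(798,303));cv2.imwrite("pics/h6.png",cv2.convertScaleAbs(o,alpha=1.8))
```

```text
(no output)
```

View pics/h6.png

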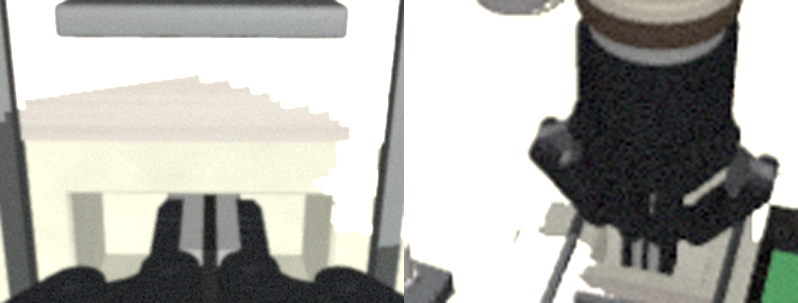

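The fingers are inside the well, between its walls, with the knuckles above the console. I'll release slowly and check the force against the spring curve.

>>> {"name": "step_arm", "arguments": {
  "claw": [1,1,1],
  "travel": [
    [0,0,-0.009],
    [0,0,-0.009],
    [0,0,-0.009]
  ],
  "roll": [0,0,0]
}}

```text
time_s: 13.6
tool_pos: [0.517, 0.0924, 0.0179]
tool_rot: [180.0, -0.0, 81.3]
force: [-0.3, 0.7, 5.0]
finger_gap: -0.004
```

>>> {"name": "step_arm", "arguments": {
  "claw": [1,1],
  "travel": [
    [0,0,-0.006],
    [0,0,-0.006]
  ],
  "roll": [0,0]
}}

```text
time_s: 13.85
tool_pos: [0.5169, 0.0924, 0.0196]
tool_rot: [180.0, -0.0, 81.3]
force: [0.2, 1.5, 3.7]
finger_gap: -0.001
```

>>> {"name": "step_arm", "arguments": {
  "claw": [1,1],
  "travel": [
    [0,0,-0.006],
    [0,0,-0.006]
  ],
  "roll": [0,0]
}}

```text
time_s: 14.1
tool_pos: [0.5169, 0.0923, 0.0214]
tool_rot: [180.0, -0.0, 81.3]
force: [1.0, -0.9, 2.2]
finger_gap: -0.004
```

>>> {"name": "step_arm", "arguments": {
  "claw": [1,1],
  "travel": [
    [0,0,-0.006],
    [0,0,-0.006]
  ],
  "roll": [0,0]
}}

```text
time_s: 14.35
tool_pos: [0.5168, 0.0923, 0.0232]
tool_rot: [180.0, -0.0, 81.3]
force: [1.2, 0.6, 2.0]
finger_gap: -0.002
```

>>> {"name": "step_arm", "arguments": {
  "claw": [1,1],
  "travel": [
    [0,0,-0.01],
    [0,0,-0.01]
  ],
  "roll": [0,0]
}}

```text
time_s: 14.6
tool_pos: [0.5159, 0.0924, 0.0257]
tool_rot: [-179.9, 0.0, 81.3]
force: [-0.5, -0.4, 0.6]
finger_gap: 0.002
```

The release force follows the key's spring: 5 N at the bottom, 2 N at the top, then 0 over a 6 mm stroke. So the key was fully down for more than 1.5 s and sprang back. Next I'll lift, cross over the rib and come down on its +y side.

>>> {"name": "step_arm", "arguments": {
  "claw": [1,1,1,1,1,1,1,1,1,1],
  "travel": [
    [0,0,-0.1],
    [0,0,-0.2],
    [0,0,-0.25],
    [0.1,0,-0.25],
    [0.2,0,-0.25],
    [0.287,0,-0.25],
    [0.287,0,-0.25],
    [0.287,0,-0.2],
    [0.287,0,-0.15],
    [0.287,0,-0.15]
  ],
  "roll": [0,0,0,0,0,0,0,0,0,0]
}}

```text
time_s: 15.85
tool_pos: [0.5276, 0.1766, 0.0686]
tool_rot: [-179.7, 0.1, 81.3]
force: [0.1, 0.5, -0.4]
finger_gap: 0.0
```

>>> {"name": "step_arm", "arguments": {
  "claw": [1,1,1],
  "travel": [
    [0,0,0.03],
    [0,0,0.048],
    [0,0,0.048]
  ],
  "roll": [0,0,0]
}}

```text
time_s: 16.23
tool_pos: [0.5292, 0.1774, 0.0562]
tool_rot: [-179.9, 0.0, 81.3]
force: [-0.1, 0.4, 0.2]
finger_gap: 0.001
```

>>> {"name": "step_arm", "arguments": {
  "claw": [1,1,1,1,1,1,1,1,1,1],
  "travel": [
    [-0.03,0,0],
    [-0.055,0,0],
    [-0.08,0,0],
    [-0.105,0,0],
    [-0.13,0,0],
    [-0.155,0,0],
    [-0.18,0,0],
    [-0.205,0,0],
    [-0.225,0,0],
    [-0.23,0,0]
  ],
  "roll": [0,0,0,0,0,0,0,0,0,0]
}}

```text
time_s: 17.48
tool_pos: [0.5191, 0.1088, 0.0567]
tool_rot: [-180.0, 0.0, 81.3]
force: [-0.0, 0.7, 0.4]
finger_gap: 0.002
```

>>> {"name": "step_arm", "arguments": {
  "claw": [1,1,1],
  "travel": [
    [-0.005,0,0],
    [-0.01,0,0],
    [-0.01,0,0]
  ],
  "roll": [0,0,0]
}}

```text
time_s: 17.85
tool_pos: [0.5188, 0.1064, 0.0567]
tool_rot: [-180.0, -0.0, 81.3]
force: [0.3, 2.5, 0.6]
finger_gap: 0.0
```

>>> {"name": "step_arm", "arguments": {
  "claw": [1,1,1],
  "travel": [
    [-0.005,0,0],
    [-0.008,0,0],
    [-0.008,0,0]
  ],
  "roll": [0,0,0]
}}

```text
time_s: 18.23
tool_pos: [0.5187, 0.1062, 0.0568]
tool_rot: [180.0, -0.3, 81.3]
force: [2.3, 11.4, -0.7]
finger_gap: 0.002
```

The end stop again: 11.4 N with the position stalled. I'll back off in +y, lift clear and look.

>>> {"name": "step_arm", "arguments": {
  "claw": [1,1,1,1,1,1,1,1,1,1],
  "travel": [
    [0.03,0,0],
    [0.05,0,0],
    [0.05,0,-0.1],
    [0.05,0,-0.25],
    [0,0,-0.4],
    [-0.15,0,-0.55],
    [-0.3,0,-0.55],
    [-0.3,0,-0.55],
    [-0.3,0,-0.55],
    [-0.3,0,-0.55]
  ],
  "roll": [0,0,0,0,0,0,0,0,0,0]
}}

```text
time_s: 19.48
tool_pos: [0.5046, 0.0159, 0.2211]
tool_rot: [-179.9, -0.0, 81.4]
force: [0.3, 0.5, -0.3]
finger_gap: 0.004
```

Run:
```python
from h import *; from plant import *
import cv2
s=observe();T=toolpose(s);print(s['time_s'],T[:3,3],s['force'])
c=capture("wrist");cv2.imwrite("pics/w7.png",c["img"][:,:,::-1]);np.save("w7.npy",T@c["tool_from_camera"])
```

```text
19.475 [0.50461506 0.01591276 0.22110577] [ 0.25701394  0.49222756 -0.29308143]
```

View pics/w7.png

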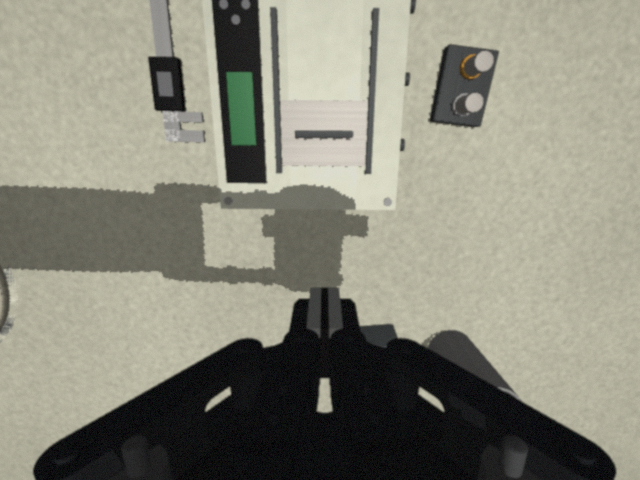

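The cover is back over the well, with the rib at (324,134) and the plate at rows 100–166. Calipers and ring stand are in place. I'll check the numbers and hand in.

Run:
```python
from h import *; from plant import *
P=np.load("w7.npy");K=capture("wrist")["K"];f=(.5090,.14517,-8.83)
for n,u,z in(("rib (want 15,-50)",(324,133.5),.0755),("plate+y (want -22)",(324,100),.0595),("plate-y (want -78)",(324,166),.0595)):
    print(n,w2c(ray(u,z,K,P),f)*1e3)
print(job_done())
```

```text
rib (want 15,-50) [ 14.65512803 -49.50086006]
plate+y (want -22) [ 14.48448251 -21.70132314]
plate-y (want -78) [ 14.73851005 -78.11131672]
the job is handed in; nothing more can be done
None
```

The job is done and handed in, using about 19.5 s of the 56 s allowed.

- **Opening the cover:** I pushed it to its end stop, where the force reached 12 N with the position stalled. The wrist picture then showed the well fully uncovered.
- **Pressing the key:** I pressed it to the bottom with up to 29 N, held it for more than 1.5 s and let it go. The release force matched the key's spring: 5 N at the bottom, 2 N at the top, then zero, over about 6 mm.
- **Closing the cover:** I pushed it to the shut stop at 11 N. The last picture puts the rib at console (14.7, -49.5) mm against (15, -50) for fully shut, and both plate edges are within 0.5 mm.

**First pass missed:** The fingers went over the rib without touching anything. The shut fingertips sat about 10–14 mm behind the reported TCP, not 25 mm ahead of it as `tip_extent` says. I measured this in the pictures, and the second pass worked.

**Sideways force:** There was up to 13 N sideways on the wrist while the key was bottomed. I put it down to the arm flexing; it faded as the load came off.

**Other objects:** The last picture shows the calipers and ring stand in place and the arm clear of everything. I did not recheck the tumbler, stop button or other two keys at the end. The arm crossed the bench at about 0.2 m height early on, and I saw no contact forces near them.

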